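# Blow down the bench air line and reset the throttle wheel

### The arm

A 6-joint arm with a two-finger parallel gripper is mounted at the origin on the work surface. World frame = base frame: x ahead of the robot, y to its left, z up, the work surface at z = 0. Lengths are in mm, angles in rad, forces in N, time in s.
With the tool pointing down it reaches from about 350 to 775 mm from the base axis. Payload 7.3 kg.
Tool frame: the origin (TCP) lies between the finger pads; the fingertips stand bot.tips_ahead ahead of it and the grasp point (between the pads) lies 6 mm ahead of it (bot.tips_ahead is the distance from the TCP to the fingertips, in mm); z points along the fingers, y is the line along which they close (so a half turn about z gives the same grasp; the last joint's range is limited). The gripper opens to 92 mm and grips with 3 to 60 N. Pads are 19 mm wide; open, the fingers measure 130 mm over their backs; the gripper's body (75 mm by 190 mm) begins 47 mm behind the grasp point.
Start: joints at [1.077, 0.342, 1.524, -0, 1.275, -0.146], TCP at [178.921, 493.589, 251.741] pointing down, gripper open.
Joint ranges: [-2.53, 2.53], [-0.77, 2.02], [0.04, 2.7], [-1, 4.14], [0.28, 2.66], [-3.11, 3.11]. Speed limits (rad/s): [2.57, 2.57, 3.14, 3.14, 3.14, 3.14].

### API

Orientations are given as [roll, pitch, yaw] about the fixed x, y, z axes, in that order (R = Rz(yaw) Ry(pitch) Rx(roll)).
In Python, from plant import bot gives the robot as it stands. The module is installed in compiled form; this text tells all that it offers.
- The arm moves only by the tool step_arm, never from a script. Its argument "targets" is one flat list of numbers, 7 for each row, row after row: the opening, from 0 (shut) to 1 (fully open), then the shift along the tool's x, y, z each as a share of 100 mm, from -1 to 1, then the turn, a rotation vector about the tool's x, y, z each as a share of pi/4 rad, from -1 to 1. A call has 1 to 20 rows; each row is the pose to reach, as a shift and turn from the pose commanded when the call began, along the tool's axes at that moment; what a row does not reach only later rows make up. A row lasts 1/8 s, in which the tool goes at most 62.5 mm and 10.7 degrees, less where a joint would pass 70% of its speed; a pose out of reach is approached as far as the arm can. A call with a number of a shift or a turn outside -1 to 1 is refused whole. A call with a gripper value outside its range is refused whole. The fingers move at their own pace and stop on an object; the grip force is fixed at half the most. Time passes only in rows, so rows that repeat a pose let the fingers close. It gives the time, the measured TCP pose, the force, the opening and the grip force at its end, in the units of the state.
- bot.get_obs(): the state, without advancing time (a new reading comes with each control period).
- bot.capture(name): name is "side" or "top"; returns (picture, depth): 384x512x3 uint8, blue, green, red; 384x512 float32, mm along the optical axis (not along the pixel's ray), 0 where there is no reading.
- bot.camera_info(name): a dict with "fx", "fy", "cx", "cy" (pixels), "camera_from_world" (4x4, takes a point from world to camera coordinates). Camera axes: x right, y down, z forward; pixel columns grow to the right and rows downward; lengths in mm; the calibration is good to about 2 mm. A picture is of the moment at which its call begins. camera_info takes no time and is no camera call.
- bot.close_job(): hands the job in; it is judged then, once.
The state is a dict: "time": time; "joint_positions": joint angles; "dq": joint speeds; "tau": joint torques, N m; "tool_pos": TCP position; "tcp_rot": TCP orientation; "contact_force": force on the tool from outside, world axes, zero at the start; "moment": the same for the moment, N m; "grip_width": finger opening in mm; "finger_force": force on a finger pad.
Only numpy, scipy, OpenCV 4.12 (cv2) and the standard library are available. Lean on these libraries where they do the work, as an engineer would, in place of code of your own. Each camera call takes 0.05 s, during which the arm holds its last target. There are 200 camera calls.

### The job

Blow down the bench air line: pull the sprung drain lever through its whole stroke, then ease it slowly back home under control, taking two seconds or more, never letting it snap. After that, wind the handwheel of the valve clockwise until it is closed against its stop and back it off exactly two full turns. The job finishes with the gripper still holding the wheel's black handle at that setting, without letting go; leave the other things on the bench where they are.

Things in the scene. Friction and masses are not known exactly. Their poses are not given: they have to be found in the camera images.
- drain: Drain block of the lever, fixed to the bench: dark steel foot plate 100 x 90 mm, aluminium block and two cheeks to 100 mm high, brass elbow at the back. Origin at the centre of its underside on the bench. Its x axis is level and points away from the pull: the lever is pulled towards its -x (roughly towards the robot). It stands on either side, left or right of the valve.
- pivot (a point): Pivot axis of the lever, 80 mm above the bench at the middle of the drain block; the axis runs along the block's y.
- lever (a joint): Lever angle in rad. 0 = home, against its stop, where the lever leans 0.38 rad from upright towards the block's +x; grows as it is pulled towards the block's -x; end stop (full stroke) at 0.95. A spring always drives it home: at the bar it pulls about 4 N at home and 12 N at full stroke; it snaps back if let go.
- bar (a point): Middle of the lever's crossbar: a level round bar along the block's y, with a black rubber sleeve 20 mm in diameter and 100 mm long that turns freely about the bar; centred on a 12 mm steel lever arm that joins it from below. 150 mm from the pivot, so about 219 mm above the bench at home; clear space above and before and behind it.
- valve: Brass valve body, fixed to the bench: round, foot 84 mm in diameter, with a pipe running to its +x and down into the bench. Origin at the centre of its underside. The stem is vertical.
- hub (a point): Centre of the handwheel, on the vertical stem axis, at the height of the rim's middle, 100 mm above the bench. The grey wheel's rim has a 55 mm centre radius and is 12 mm thick (top at 106 mm); the hub's top is at 110 mm.
- wheel (a joint): Wheel angle in rad, counts whole turns. 0 = closed against its hard stop; grows as it opens, counter-clockwise seen from above; two turns open is 12.57; it can open to five turns (31.4). At 0 the handle lies on the valve body's +x side. It turns stiffly, about 5 N at the handle, and stays where it is left.
- handle: Black upright round handle standing on the wheel's rim, 55 mm from the stem axis: 24 mm in diameter, 45 mm tall, from 108 to 153 mm above the bench. It spins freely about its own vertical axis, so a gripper can hold it at a constant yaw while carrying it round. Origin at its lower end.
- handle_mid (a point): Point on the axis of the black handle, 136 mm above the bench: where to hold it.
- tape: Bystander: roll of masking tape lying flat, 90 mm across, 24 mm high. Origin under its centre.
- offcut: Bystander: wood offcut 110 x 45 x 20 mm lying flat.
- screwdriver: Bystander: screwdriver lying on the bench.
- glue: Bystander: white glue bottle, 56 mm across, 160 mm tall.
- jar: Bystander: clear jar, 66 mm across, 75 mm tall.
- hammer: Bystander: hammer lying on the bench.
- wrench: Bystander: wrench lying on the bench.
Things that resemble listed ones, but are neither listed nor needed, are in the scene too. Leave any orange look-alike of the drain alone.

How it is judged (in metres and radians):
On the way, in this order (a step that is already met when the one before it is completed fails the run):
1. the lever is pulled through its stroke, to within 0.07 rad of its end stop (value of joint lever above 0.88 rad), for 0.1 s.
2. the lever is back home (within 0.06 rad) (value of joint lever below 0.06 rad), for 0.2 s.
3. the wheel is closed against its stop (within 0.09 rad) (value of joint wheel below 0.09 rad), for 0.2 s.
At the end, for the whole second after the job is handed in: The wheel stands still two turns open from its stop (12.57 rad, within 0.25 rad), the fingers still hold the black handle (contact of over 2 N, grasp point within 35 mm of the handle's middle), the lever is home (within 0.06 rad), and every bystander is within 30 mm of where it began (value of joint wheel between 12.316 and 12.816 rad and velocity of joint wheel between -0.1 and 0.1 rad/s and contact force between the fingers and handle above 2 N and distance between the grasp point and handle_mid below 0.035 m and value of joint lever below 0.06 rad and distance of each of tape, offcut, screwdriver, glue, jar, hammer, wrench from where it was at the start of the episode below 0.03 m); the arm keeps its last pose, push and grip.
It fails at once if the lever flies back towards home faster than 1.3 rad/s (velocity of joint lever below -1.3 rad/s).
It fails at once if a bystander is pushed more than 30 mm or the tall glue bottle is tipped (distance of any of tape, offcut, screwdriver, glue, jar, hammer, wrench from where it was at the start of the episode above 0.03 m or angle between glue's own z axis and vertical above 0.5 rad).
It also fails if it takes over 72 s, if anything falls off the work surface, if the arm or the gripper's body presses on something with over 40 N, if the wrist force passes 120 N, or if a joint passes its speed limit or range.

## Working session

There is one attempt and no reset: what is moved stays moved. The work goes in short steps, Python scripts to look and compute and a tool call to move; the robot and the scene stay as the last step left them, time stands still between calls to the robot, and variables do not carry over. Pictures are saved under pics/ and viewed, at most 10 in all, crops included, and the job is handed in when it is done.

Besides the shell and the picture viewer there is one more tool, called after ">>>" as name(argument=value, ...) on one line, values as JSON. step_arm: Moves the arm, as the interface text tells. Shift numbers are shares of 100 mm and turn numbers shares of pi/4 rad, none past 1 either way. Its arguments: {"type":"object","properties":{"targets":{"type":"array"}},"required":["targets"]}

```bash
mkdir -p pics; cat > h.py <<'E'
import numpy as np, cv2
from plant import bot
def cap(n):
    im,d=bot.capture(n); np.savez(f'/tmp/{n}.npz',im=im,d=d); return im,d
def load(n):
    z=np.load(f'/tmp/{n}.npz'); return z['im'],z['d']
def world(n,d):
    c=bot.camera_info(n); T=np.linalg.inv(np.array(c['camera_from_world']))
    v,u=np.mgrid[:384,:512]; P=np.stack([(u-c['cx'])/c['fx']*d,(v-c['cy'])/c['fy']*d,d,np.ones_like(d)],-1)
    W=(P@T.T)[...,:3]; W[d<=0]=np.nan; return W
def proj(n,p):
    c=bot.camera_info(n); q=np.array(c['camera_from_world'])@np.r_[p,1]; return c['fx']*q[0]/q[2]+c['cx'],c['fy']*q[1]/q[2]+c['cy']
E
python3 - <<'E'
from h import *
for n in('side','top'):
    im,d=cap(n); cv2.imwrite(f'pics/{n}0.png',cv2.resize(im,(800,600)))
    print(n,np.linalg.inv(np.array(bot.camera_info(n)['camera_from_world'])).round(2))
print(bot.get_obs(),bot.tips_ahead)
E
```

```text
side [[ 9.10000e-01 -3.20000e-01  2.60000e-01  2.00040e+02]
 [-4.20000e-01 -7.10000e-01  5.70000e-01 -8.06290e+02]
 [ 0.00000e+00 -6.30000e-01 -7.80000e-01  1.14072e+03]
 [ 0.00000e+00  0.00000e+00  0.00000e+00  1.00000e+00]]
top [[ 1.00000e-02 -9.80000e-01  1.90000e-01  1.98240e+02]
 [-1.00000e+00 -1.00000e-02 -0.00000e+00 -7.62800e+01]
 [ 0.00000e+00 -1.90000e-01 -9.80000e-01  1.86601e+03]
 [ 0.00000e+00  0.00000e+00  0.00000e+00  1.00000e+00]]
{'time': 0.1, 'joint_positions': array([ 1.07700409e+00,  3.42601206e-01,  1.52490853e+00, -1.76532234e-05,
        1.27542237e+00, -1.45992455e-01]), 'dq': array([ 0.00069376, -0.00300918, -0.00212951, -0.00046751,  0.00031943,
        0.00040888]), 'tau': array([ 9.50747162e-04, -4.32004809e+01, -2.44695371e+01,  7.17805442e-02,
        5.26064623e-02, -2.89795537e-05]), 'tool_pos': array([178.75675099, 493.2771594 , 251.14587972]), 'tcp_rot': array([-3.14026500e+00, -1.78153093e-04,  2.79379790e+00]), 'contact_force': array([ 0.23726464,  0.51087131, -0.41150838]), 'moment': array([ 0.00556823, -0.02298029, -0.02053257]), 'finger_force': 0.0, 'grip_width': 92.00592178524428} 25.0
```

View pics/side0.png

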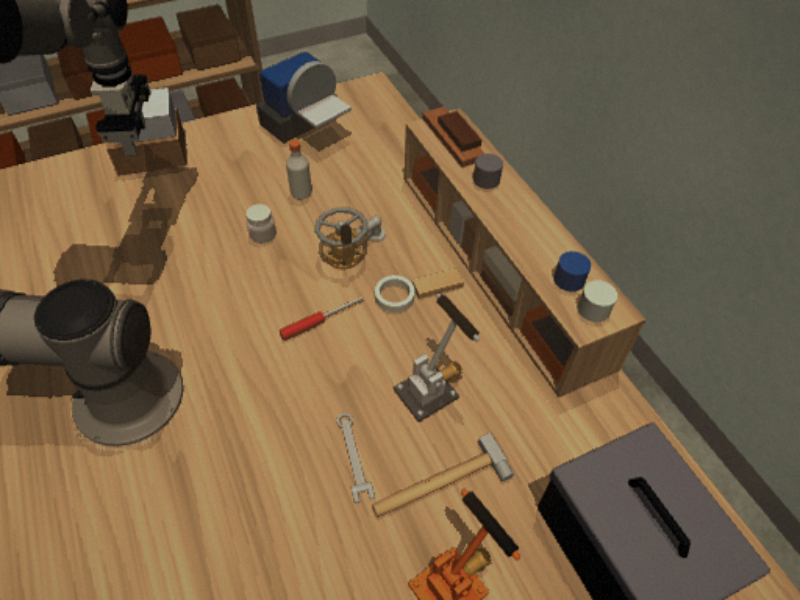

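View pics/top0.png

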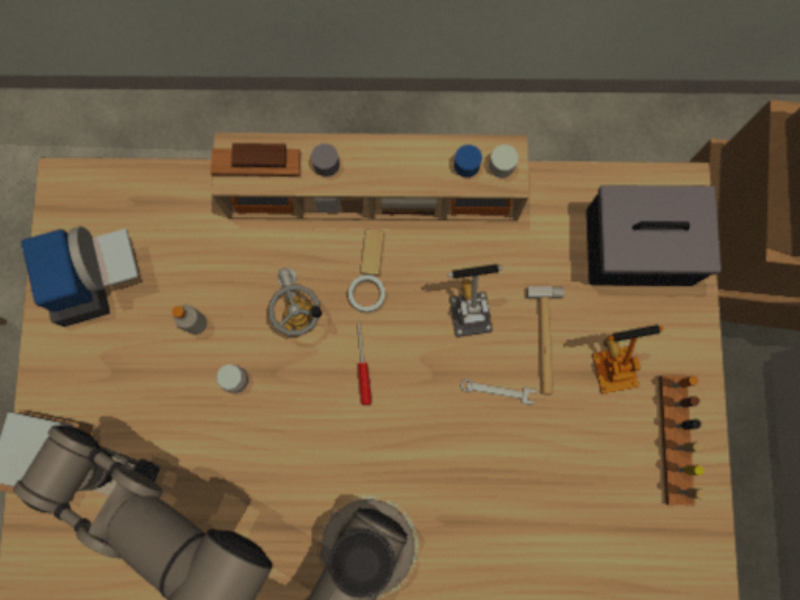

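The side view shows the grey drain at (428,390) with its black bar at (458,317), the wheel at (342,230) and its handle at (346,233). In the top view the same drain is at (472,313) with its bar at (474,271), the wheel is at (294,310) and its handle at (316,312). There are two drain candidates: the grey steel/aluminium one at top (472,313), and the orange one at top (617,368). The grey one fits the description (dark foot plate, aluminium block), and I'll confirm it in a crop.

```bash
python3 - <<'E'
from h import *
im,d=load('side'); a=cv2.resize(im[180:275,240:320],(400,475),interpolation=cv2.INTER_CUBIC)
im2,d2=load('top'); b=cv2.resize(im2[160:220,165:340],(700,240),interpolation=cv2.INTER_CUBIC)
c=np.zeros((600,800,3),np.uint8); c[:240,:700]=b; c[245:600,:299]=cv2.resize(a,(299,355)); 
c[245:600,310:760]=cv2.resize(im[120:180,190:266],(450,355),interpolation=cv2.INTER_CUBIC)
cv2.imwrite('pics/crop.png',c)
def rep(n,box,zlo,zhi,dark=None):
    im,d=load(n); W=world(n,d); m=np.zeros(d.shape,bool); x0,y0,x1,y1=box; m[y0:y1,x0:x1]=1
    m&=(W[...,2]>zlo)&(W[...,2]<zhi)
    if dark: m&=im.max(-1)<dark
    P=W[m]; print(n,box,len(P)); 
    if len(P)<4:return
    print(' mean',P.mean(0).round(1),'min',P.min(0).round(1),'max',P.max(0).round(1))
    r=cv2.minAreaRect(P[:,:2].astype(np.float32)); print('  rect',r)
    if len(P)>20: print('  med',np.median(P,0).round(1), 'circle',cv2.minEnclosingCircle(P[:,:2].astype(np.float32)))
S=(240,175,320,275); T=(275,160,330,220)
for n,b in(('side',S),('top',T)):
    print('bar');rep(n,b,195,250,60)
    print('foot');rep(n,b,3,25)
    print('blk');rep(n,b,70,110)
Sv=(195,125,255,175); Tv=(165,165,212,220)
for n,b in(('side',Sv),('top',Tv)):
    print('rim');rep(n,b,92,112)
    print('handle');rep(n,b,115,165,70)
E
```

```text
bar
side (240, 175, 320, 275) 209
 mean [ 599.1 -238.2  226.7] min [ 585.5 -284.6  215.4] max [ 614.5 -186.4  232.4]
  rect ((599.998046875, -235.45936584472656), (16.292421340942383, 98.79458618164062), 8.252583503723145)
  med [ 598.7 -238.   227.7] circle ((603.1785278320312, -235.07691955566406), 49.506004333496094)
foot
side (240, 175, 320, 275) 2144
 mean [ 620.  -137.4   10.4] min [ 431.2 -372.3    3. ] max [800.9  79.5  25. ]
  rect ((627.989990234375, -150.0264892578125), (396.1369323730469, 275.136474609375), 66.0036392211914)
  med [ 611.3 -127.2    8.8] circle ((614.0932006835938, -146.3923797607422), 227.45062255859375)
blk
side (240, 175, 320, 275) 240
 mean [ 556.6 -239.    91.1] min [ 528.7 -278.8   70.2] max [798.2 -73.5 109.8]
  rect ((655.3883666992188, -159.46258544921875), (328.17608642578125, 65.06695556640625), 37.626346588134766)
  med [ 545.8 -245.3   91.9] circle ((666.327880859375, -173.65432739257812), 164.08816528320312)
bar
top (275, 160, 330, 220) 131
 mean [ 602.4 -233.   227.3] min [ 589.6 -281.8  206.8] max [ 615.9 -186.4  235.7]
  rect ((603.4528808
[... 1378 characters left out ...]
111.6 140.8] circle ((528.3331909179688, 114.07463073730469), 12.96886157989502)
rim
top (165, 165, 212, 220) 370
 mean [540.4 177.3 103.7] min [480.8 115.5  92.3] max [599.6 230.6 111.9]
  rect ((540.648193359375, 172.77947998046875), (117.53861236572266, 115.39329528808594), 5.318246841430664)
  med [538.7 180.  104.2] circle ((540.3513793945312, 172.9413299560547), 60.50861740112305)
handle
top (165, 165, 212, 220) 42
 mean [527.3 118.4 146. ] min [518.6 107.8 116.9] max [538.8 130.7 160.5]
  rect ((528.8890380859375, 119.00698852539062), (19.90842056274414, 20.82851219177246), 60.2664680480957)
  med [526.7 117.6 149.1] circle ((528.6346435546875, 119.30493927001953), 11.544960021972656)
```

View pics/crop.png

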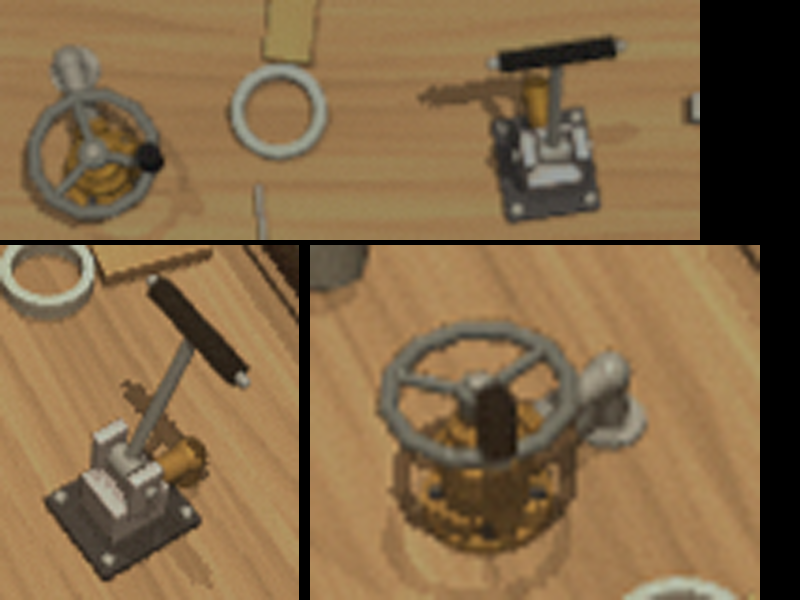

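The crop confirms it: dark foot plate, aluminium cheeks and brass elbow, so the grey drain is the right one. The bar centre is about (601,-235,219) with block yaw about 0.148. The hub is about (538,171), and the handle is about (527,116). Next I move over towards the bar.

>>> step_arm(targets=[1,-0.4,-0.33,-0.3,0,0,0,1,-0.8,-0.65,-0.6,0,0,0,1,-1,-0.82,-0.6,0,0,0,1,-1,-0.82,-0.6,0,0,0])

```text
time: 0.6
tool_pos: [245.6, 381.3, 311.9]
tcp_rot: [3.141, 0.0, 2.791]
contact_force: [0.0, -0.3, -0.9]
grip_width: 91.9
finger_force: 0.0
```

>>> step_arm(targets=[1,-0.4,-0.33,0,0,0,0,1,-0.8,-0.65,0,0,0,0,1,-1,-0.82,0,0,0,0,1,-1,-0.82,0,0,0,0])

```text
time: 1.1
tool_pos: [311.3, 271.0, 311.3]
tcp_rot: [-3.141, -0.001, 2.792]
contact_force: [-0.4, 1.0, -0.5]
grip_width: 91.8
finger_force: 0.0
```

>>> step_arm(targets=[1,-0.4,-0.33,0,0,0,0,1,-0.8,-0.65,0,0,0,0,1,-1,-0.82,0,0,0,0,1,-1,-0.82,0,0,0,0])

```text
time: 1.6
tool_pos: [377.5, 160.4, 311.3]
tcp_rot: [3.141, -0.001, 2.792]
contact_force: [-0.8, 0.2, -0.1]
grip_width: 91.3
finger_force: 0.0
```

>>> step_arm(targets=[1,-0.4,-0.33,0,0,0,0,1,-0.8,-0.65,0,0,0,0,1,-1,-0.82,0,0,0,0,1,-1,-0.82,0,0,0,0])

```text
time: 2.1
tool_pos: [443.5, 49.7, 311.2]
tcp_rot: [3.141, -0.001, 2.793]
contact_force: [0.2, 0.3, 0.5]
grip_width: 91.5
finger_force: 0.0
```

>>> step_arm(targets=[1,-0.4,-0.33,0,0,0,0,1,-0.8,-0.65,0,0,0,0,1,-1,-0.82,0,0,0,0,1,-1,-0.82,0,0,0,0])

```text
time: 2.6
tool_pos: [509.6, -61.1, 311.1]
tcp_rot: [3.141, -0.001, 2.794]
contact_force: [-0.2, 0.5, -0.2]
grip_width: 92.1
finger_force: 0.0
```

>>> step_arm(targets=[1,-0.4,-0.33,0,0,0,0.22,1,-0.8,-0.65,0,0,0,0.44,1,-1,-0.82,0,0,0,0.66,1,-1,-0.82,0,0,0,0.87,1,-1,-0.82,0,0,0,0.87])

```text
time: 3.22
tool_pos: [575.4, -170.8, 311.6]
tcp_rot: [3.141, -0.001, 2.114]
contact_force: [0.1, -0.1, 0.5]
grip_width: 91.8
finger_force: 0.0
```

>>> step_arm(targets=[1,0,0,0,0,0,0.2,1,0,0,0,0,0,0.4,1,0,0,0,0,0,0.5,1,0,0,0,0,0,0.5])

```text
time: 3.72
tool_pos: [575.3, -171.5, 312.1]
tcp_rot: [3.141, -0.0, 1.723]
contact_force: [0.2, 0.0, 0.3]
grip_width: 91.4
finger_force: 0.0
```

```bash
cat >> h.py <<'E'
from scipy.spatial.transform import Rotation as Ro
def need(p,yaw):
    o=bot.get_obs(); R=Ro.from_euler('xyz',o['tcp_rot'])
    s=R.inv().apply(np.array(p)-o['tool_pos'])/100
    t=(R.inv()*Ro.from_euler('xyz',[np.pi,0,yaw])).as_rotvec()/(np.pi/4)
    print('shift',s.round(3),'turn',t.round(3)); return s,t
E
python3 - <<'E'
from h import *
need([597,-208,270],1.719)
im,d=cap('side'); im2,_=cap('top')
c=np.zeros((480,800,3),np.uint8); c[:,:400]=cv2.resize(im[160:280,220:320],(400,480)); c[:400,400:]=cv2.resize(im2[140:230,260:350],(400,400))
cv2.imwrite('pics/c2.png',c)
E
```

```text
shift [-0.394  0.159  0.421] turn [ 0.    -0.     0.006]
```

>>> step_arm(targets=[1,-0.2,0.1,0.1,0,0,0,1,-0.4,0.16,0.3,0,0,0,1,-0.4,0.16,0.42,0,0,0,1,-0.4,0.16,0.42,0,0,0])

```text
time: 4.32
tool_pos: [596.3, -209.7, 268.7]
tcp_rot: [-3.14, -0.002, 1.719]
contact_force: [-0.2, -0.7, 0.1]
grip_width: 91.5
finger_force: 0.0
```

```bash
python3 - <<'E'
from h import *
need([597,-208,225],1.719)
im,d=cap('side'); im2,_=cap('top')
c=np.zeros((480,800,3),np.uint8); c[:,:400]=cv2.resize(im[160:280,220:320],(400,480)); c[:400,400:]=cv2.resize(im2[140:230,260:350],(400,400))
cv2.imwrite('pics/c3.png',c)
E
```

```text
shift [0.015 0.01  0.437] turn [-0.003 -0.002  0.   ]
```

View pics/c3.png

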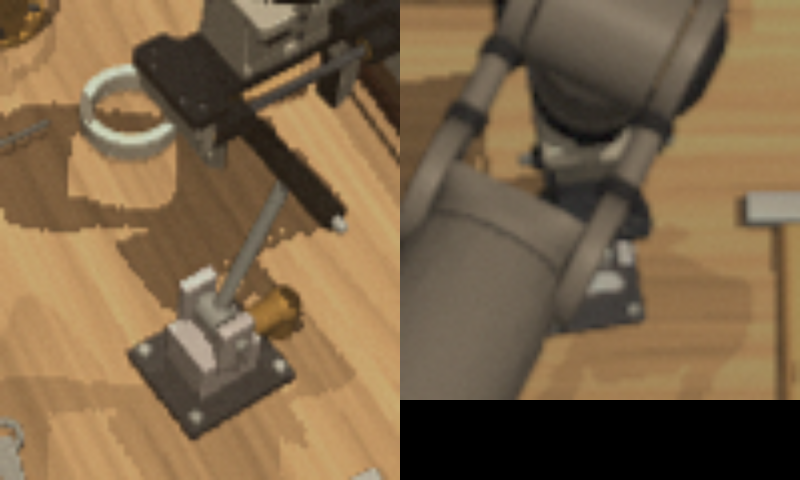

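The fingers straddle the bar's left half: the near finger is at crop (210,150), with the bar running from (250,130) to (340,220). I'll descend and close.

>>> step_arm(targets=[1,0,0,0.2,0,0,0,1,0,0,0.43,0,0,0,1,0,0,0.43,0,0,0,0,0,0,0.43,0,0,0,0,0,0,0.43,0,0,0,0,0,0,0.43,0,0,0,0,0,0,0.43,0,0,0,0,0,0,0.43,0,0,0,0,0,0,0.43,0,0,0])

```text
time: 5.55
tool_pos: [597.0, -210.7, 226.7]
tcp_rot: [3.142, -0.0, 1.718]
contact_force: [0.8, 0.1, 0.4]
grip_width: 36.6
finger_force: 0.0
```

```bash
python3 - <<'E'
from h import *
o=bot.get_obs(); print(o)
# path: bar relative displacement vs lever angle
for a in np.linspace(0,1,9): 
    t=.38-a; print(a, ((np.sin(t)-np.sin(.38))*1.5).round(3), -((np.cos(t)-np.cos(.38))*1.5).round(3))
E
```

```text
{'time': 5.55, 'joint_positions': array([-4.60291309e-01,  5.61208946e-01,  1.23922521e+00,  8.10320800e-05,
        1.34121020e+00, -6.07262287e-01]), 'dq': array([-9.03554567e-05, -7.39839179e-04,  8.98279792e-04, -1.44061183e-04,
        9.58068340e-04,  1.01971951e-03]), 'tau': array([ 2.29811747e-03, -5.47414720e+01, -2.50944865e+01,  4.50347958e-02,
        7.85427145e-02,  9.27797623e-05]), 'tool_pos': array([ 596.98189097, -210.68958394,  226.68842818]), 'tcp_rot': array([ 3.14159009e+00, -9.43041845e-05,  1.71774886e+00]), 'contact_force': array([0.75709809, 0.07203455, 0.41879619]), 'moment': array([-0.0394658 ,  0.04120757,  0.00528012]), 'finger_force': 0.0, 'grip_width': 36.64255476892686}
0.0 0.0 -0.0
0.125 -0.178 -0.058
0.25 -0.362 -0.094
0.375 -0.549 -0.107
0.5 -0.736 -0.096
0.625 -0.92 -0.062
0.75 -1.099 -0.005
0.875 -1.269 0.073
1.0 -1.428 0.172
```

>>> step_arm(targets=[0,0,0,0,0,0,0,0,0,0,0,0,0,0,0,0,0,0,0,0,0,0,0,0,0,0,0,0])

```text
time: 6.05
tool_pos: [597.5, -210.6, 226.8]
tcp_rot: [3.14, 0.0, 1.718]
contact_force: [3.8, 1.0, -1.6]
grip_width: 18.8
finger_force: 30.0
```

>>> step_arm(targets=[0,0,-0.09,-0.03,0,0,0,0,0,-0.18,-0.06,0,0,0,0,0,-0.27,-0.08,0,0,0,0,0,-0.36,-0.09,0,0,0,0,0,-0.45,-0.1,0,0,0,0,0,-0.55,-0.11,0,0,0,0,0,-0.64,-0.1,0,0,0,0,0,-0.73,-0.1,0,0,0,0,0,-0.73,-0.1,0,0,0])

```text
time: 7.18
tool_pos: [525.1, -221.8, 236.3]
tcp_rot: [3.14, 0.001, 1.717]
contact_force: [9.0, -1.5, -7.8]
grip_width: 19.2
finger_force: 30.0
```

```bash
cat >> h.py <<'E'
def lev():
    o=bot.get_obs(); u=np.array([.989,.148]); 
    x=(o['tool_pos'][:2]-np.array([597.0,-210.7]))@u; s=np.sin(.38)+x/150
    print('x',x.round(1),'z',o['tool_pos'][2].round(1),'a',(.38-np.arcsin(s)).round(3),'F',o['contact_force'].round(1),o['grip_width'].round(1),o['finger_force'],o['time'])
E
python3 -c "
from h import *
lev()"
```

```text
Traceback (most recent call last):
  File "h.py", line 22, in lev
    print('x',x.round(1),'z',o['tool_pos'][2].round(1),'a',(.38-np.arcsin(s)).round(3),'F',o['contact_force'].round(1),o['grip_width'].round(1),o['finger_force'],o['time'])
                                                                                                                       ^^^^^^^^^^^^^^^^^^^^^
AttributeError: 'float' object has no attribute 'round'
```

>>> step_arm(targets=[0,0,-0.1,0.03,0,0,0,0,0,-0.2,0.05,0,0,0,0,0,-0.3,0.08,0,0,0,0,0,-0.4,0.12,0,0,0,0,0,-0.5,0.16,0,0,0,0,0,-0.6,0.21,0,0,0,0,0,-0.67,0.24,0,0,0,0,0,-0.67,0.24,0,0,0,0,0,-0.67,0.24,0,0,0])

```text
time: 8.3
tool_pos: [462.7, -231.5, 213.6]
tcp_rot: [3.131, 0.003, 1.718]
contact_force: [20.1, 1.8, -7.5]
grip_width: 19.5
finger_force: 30.0
```

```bash
sed -i "s/o\['grip_width'\].round(1)/o['grip_width']/" h.py
python3 -c "
from h import *
lev()"
```

```text
x -135.9 z 213.6 a 0.945 F [20.1  1.8 -7.5] 19.45493550499448 30.040066838264465 8.3
```

>>> step_arm(targets=[0,0,-0.03,0.01,0,0,0,0,0,-0.03,0.01,0,0,0])

```text
time: 8.55
tool_pos: [462.4, -231.6, 213.6]
tcp_rot: [3.125, 0.005, 1.718]
contact_force: [30.9, 4.5, -6.9]
grip_width: 19.4
finger_force: 30.1
```

```bash
python3 -c "
from h import *
lev()"
```

```text
x -136.3 z 213.6 a 0.947 F [30.9  4.5 -6.9] 19.43274174474471 30.085969269275665 8.55
```

>>> step_arm(targets=[0,0,0.04,-0.01,0,0,0,0,0,0.07,-0.02,0,0,0,0,0,0.12,-0.04,0,0,0,0,0,0.17,-0.07,0,0,0,0,0,0.22,-0.1,0,0,0,0,0,0.27,-0.12,0,0,0,0,0,0.32,-0.14,0,0,0,0,0,0.37,-0.16,0,0,0,0,0,0.42,-0.17,0,0,0,0,0,0.47,-0.19,0,0,0,0,0,0.52,-0.2,0,0,0,0,0,0.57,-0.21,0,0,0,0,0,0.62,-0.22,0,0,0,0,0,0.67,-0.23,0,0,0,0,0,0.72,-0.24,0,0,0,0,0,0.77,-0.24,0,0,0,0,0,0.8,-0.24,0,0,0,0,0,0.8,-0.24,0,0,0])

```text
time: 10.8
tool_pos: [536.2, -220.1, 237.0]
tcp_rot: [3.137, 0.002, 1.718]
contact_force: [7.4, -0.2, 3.1]
grip_width: 19.1
finger_force: 30.0
```

```bash
python3 -c "
from h import *
lev();need([597,-210.7,226.7],1.718)"
```

```text
x -61.5 z 237.0 a 0.419 F [ 7.4 -0.2  3.1] 19.10719627237326 30.000889599323273 10.8
shift [0.004 0.615 0.105] turn [0.006 0.002 0.   ]
```

>>> step_arm(targets=[0,0,0.05,0,0,0,0,0,0,0.1,0,0,0,0,0,0,0.15,0,0,0,0,0,0,0.2,0.01,0,0,0,0,0,0.25,0.01,0,0,0,0,0,0.3,0.02,0,0,0,0,0,0.35,0.03,0,0,0,0,0,0.4,0.04,0,0,0,0,0,0.45,0.05,0,0,0,0,0,0.5,0.07,0,0,0,0,0,0.54,0.08,0,0,0,0,0,0.58,0.1,0,0,0,0,0,0.61,0.11,0,0,0,0,0,0.63,0.11,0,0,0,0,0,0.65,0.12,0,0,0,0,0,0.65,0.12,0,0,0])

```text
time: 12.8
tool_pos: [598.3, -210.5, 226.2]
tcp_rot: [3.141, 0.001, 1.718]
contact_force: [-4.4, 2.2, 12.1]
grip_width: 19.2
finger_force: 30.0
```

```bash
python3 -c "
from h import *
lev()"
```

```text
x 1.3 z 226.2 a -0.01 F [-4.4  2.2 12.1] 19.151813836660736 29.988738298416138 12.8
```

>>> step_arm(targets=[0.3,0,0,0,0,0,0,0.6,0,0,0,0,0,0,0.6,0,0,0,0,0,0,0.6,0,0,0,0,0,0,0.6,0,0,0,0,0,0,0.6,0,0,-0.15,0,0,0,0.6,0,0,-0.4,0,0,0,0.6,0,0,-0.7,0,0,0,0.6,0,0,-0.7,0,0,0])

```text
time: 13.92
tool_pos: [600.0, -210.9, 297.6]
tcp_rot: [3.136, 0.004, 1.718]
contact_force: [0.2, -0.4, -0.1]
grip_width: 55.6
finger_force: 0.0
```

```bash
python3 - <<'E'
from h import *
from scipy.optimize import least_squares
for n,b in(('side',(195,115,265,180)),('top',(160,155,215,222))):
    im,d=cap(n); W=world(n,d); m=np.zeros(d.shape,bool); m[b[1]:b[3],b[0]:b[2]]=1
    Z=W[...,2]
    P=W[m&(Z>98)&(Z<109)][:,:2]
    f=least_squares(lambda q:np.hypot(*(P-q).T)-55,[538,171],loss='soft_l1',f_scale=4)
    print(n,'hub',f.x,len(P))
    h=W[m&(Z>118)&(im.max(-1)<70)]; t=W[m&(Z>148)&(im.max(-1)<80)]
    print(' handle',h.mean(0),'top pts',t.mean(0),len(t))
    r=np.hypot(W[...,0]-f.x[0],W[...,1]-f.x[1])
    p=W[m&(Z>12)&(Z<95)&(r>64)&(r<125)]; print(' pipe',len(p),np.median(p,0),p.mean(0)); v=np.median(p,0)[:2]-f.x; print(np.degrees(np.arctan2(v[1],v[0])))
    w=W[np.where(im.max(-1)<60,True,False)&(Z>205)&(Z<240)&(W[...,1]<-180)&(W[...,1]>-290)&(W[...,0]>560)&(W[...,0]<650)]
    if len(w):print(' bar',w.mean(0),len(w), 'wanted side before 599,-238,226.7')
im,_=load('side');im2,_=load('top')
c=np.zeros((600,800,3),np.uint8); c[:,:400]=cv2.resize(im[100:250,190:290],(400,600)); c[:480,400:]=cv2.resize(im2[130:250,150:250],(400,480))
cv2.imwrite('pics/c4.png',c)
E
```

```text
side hub [536.64991808 168.30901182] 299
 handle [512.42904507 -93.94694356 304.48049526] top pts [ 495.79847796 -164.57651843  397.90343946] 208
 pipe 88 [629.77404857 197.74039343  51.356353  ] [628.72606307 196.42412773  45.27899128]
17.538861229567924
 bar [ 599.39820132 -240.06393079  226.64979678] 205 wanted side before 599,-238,226.7
top hub [540.29225153 173.24627087] 299
 handle [526.82612135 117.88417495 148.01405488] top pts [476.03772148 100.87400769 335.52413763] 44
 pipe 89 [631.03123305 204.26382726  51.72346617] [624.00485346 200.96379762  46.69182984]
18.87210872620205
 bar [ 599.69235829 -211.50993384  225.36937907] 4 wanted side before 599,-238,226.7
```

View pics/c4.png

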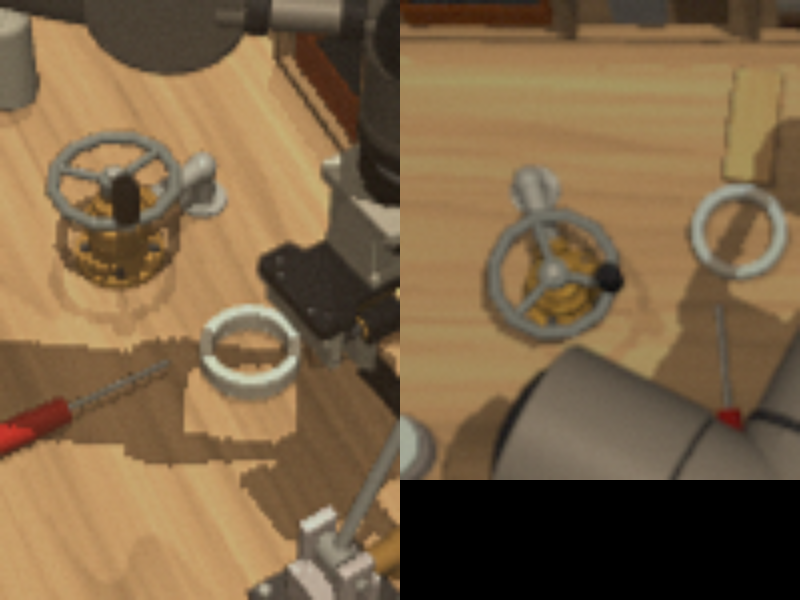

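The lever is home: bar at (599,-239,227), the same as before. The hub is about (538.5,171), the handle bearing is -101.5°, and the pipe (+x) bearing is about 18°. I'll carry the tool to the handle at yaw 1.10.

>>> step_arm(targets=[0.6,0.4,-0.03,0,0,0,0.2,0.6,0.8,-0.06,0,0,0,0.4,0.6,1,-0.07,0,0,0,0.6,0.6,1,-0.07,0,0,0,0.79,0.6,1,-0.07,0,0,0,0.79])

```text
time: 14.65
tool_pos: [577.0, -112.1, 292.7]
tcp_rot: [-3.14, 0.0, 1.099]
contact_force: [-0.2, -0.5, -0.5]
grip_width: 55.0
finger_force: 0.0
```

```bash
python3 -c "
from h import *
need([527.5,117,220],1.10)"
```

```text
shift [ 1.816 -1.481  0.73 ] turn [-0.002  0.    -0.001]
```

>>> step_arm(targets=[0.6,0.4,-0.33,0,0,0,0,0.6,0.8,-0.65,0,0,0,0,0.6,1,-0.82,0,0,0,0,0.6,1,-0.82,0,0,0,0])

```text
time: 15.15
tool_pos: [549.5, 15.2, 293.3]
tcp_rot: [-3.141, 0.0, 1.103]
contact_force: [-1.2, -0.5, 0.1]
grip_width: 55.5
finger_force: 0.0
```

>>> step_arm(targets=[0.6,0.35,-0.3,0.1,0,0,0,0.6,0.7,-0.6,0.4,0,0,0,0.6,0.82,-0.66,0.7,0,0,0,0.6,0.82,-0.66,0.73,0,0,0,0.6,0.82,-0.66,0.73,0,0,0])

```text
time: 15.78
tool_pos: [529.5, 115.7, 221.2]
tcp_rot: [3.141, 0.0, 1.097]
contact_force: [0.2, 0.1, 0.0]
grip_width: 55.1
finger_force: 0.0
```

```bash
python3 - <<'E'
from h import *
need([527.5,117,142],1.10)
im,d=cap('side'); im2,_=cap('top')
c=np.zeros((600,800,3),np.uint8); c[:,:400]=cv2.resize(im[100:200,180:247],(400,600)); c[:480,400:]=cv2.resize(im2[150:240,150:225],(400,480))
cv2.imwrite('pics/c5.png',c)
E
```

```text
shift [ 0.003 -0.024  0.792] turn [ 0.001  0.    -0.004]
```

View pics/c5.png

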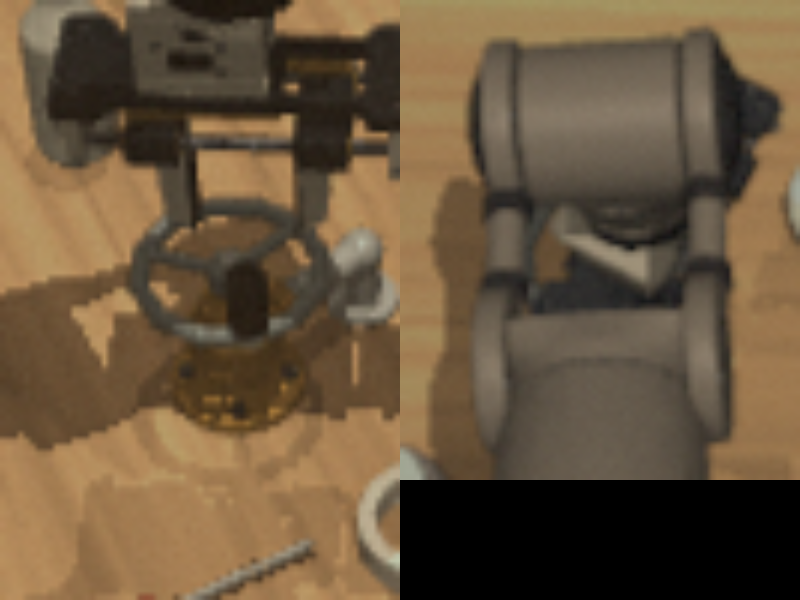

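The fingers, at crop (180,200) and (310,200), are centred left to right over the handle at (247,300). I'll go down and grip.

>>> step_arm(targets=[0.6,0,-0.02,0.4,0,0,0,0.6,0,-0.02,0.7,0,0,0,0.6,0,-0.02,0.79,0,0,0,0.6,0,-0.02,0.79,0,0,0,0,0,-0.02,0.79,0,0,0,0,0,-0.02,0.79,0,0,0,0,0,-0.02,0.79,0,0,0,0,0,-0.02,0.79,0,0,0,0,0,-0.02,0.79,0,0,0,0,0,-0.02,0.79,0,0,0])

```text
time: 17.12
tool_pos: [526.7, 118.1, 142.1]
tcp_rot: [-3.141, -0.0, 1.097]
contact_force: [-3.9, 1.7, 5.0]
grip_width: 23.5
finger_force: 30.0
```

```bash
cat > circ.py <<'E'
# rows for turning from current handle angle by given degrees about hub
import sys; from h import *
hub=np.array([float(sys.argv[1]),float(sys.argv[2])]); end=float(sys.argv[3]); n=int(sys.argv[4])
o=bot.get_obs(); p=o['tool_pos'][:2]; a0=np.degrees(np.arctan2(*(p-hub)[::-1])); print('angle now',a0,'radius',np.hypot(*(p-hub)),'F',o['contact_force'].round(1),o['finger_force'],o['grip_width'],o['time'])
y=o['tcp_rot'][2]; ex=np.array([np.cos(y),np.sin(y)]); ey=np.array([np.sin(y),-np.cos(y)])
for k in range(1,n+1):
    a=np.radians(a0+end*k/n); q=hub+55*np.array([np.cos(a),np.sin(a)])-p
    print((q@ex/100).round(2),(q@ey/100).round(2),end=' | ')
print()
E
python3 circ.py 538.5 171 -120 8
```

```text
angle now -102.54509355002672 radius 54.1753784754507 F [-3.9  1.7  5. ] 30.000762795098126 23.516586819712117 17.125
-0.03 -0.14 | -0.01 -0.28 | 0.05 -0.41 | 0.14 -0.53 | 0.25 -0.61 | 0.39 -0.67 | 0.53 -0.69 | 0.67 -0.67 |
```

>>> step_arm(targets=[0,-0.03,-0.14,0,0,0,0,0,-0.01,-0.28,0,0,0,0,0,0.05,-0.41,0,0,0,0,0,0.14,-0.53,0,0,0,0,0,0.25,-0.61,0,0,0,0,0,0.39,-0.67,0,0,0,0,0,0.53,-0.69,0,0,0,0,0,0.67,-0.67,0,0,0,0])

```text
time: 18.12
tool_pos: [494.8, 208.8, 142.0]
tcp_rot: [-3.136, 0.003, 1.098]
contact_force: [-9.3, 0.4, 10.1]
grip_width: 23.2
finger_force: 30.0
```

```bash
python3 circ.py 538.5 171 -115 8
```

```text
angle now 139.1010967105906 radius 57.78685276474685 F [-9.3  0.4 10.1] 30.00343549239915 23.151358526635438 18.125
0.12 0.08 | 0.23 0.16 | 0.32 0.26 | 0.38 0.38 | 0.41 0.52 | 0.4 0.66 | 0.36 0.79 | 0.29 0.91 |
```

>>> step_arm(targets=[0,0.12,0.08,0,0,0,0,0,0.23,0.16,0,0,0,0,0,0.32,0.26,0,0,0,0,0,0.38,0.38,0,0,0,0,0,0.41,0.52,0,0,0,0,0,0.4,0.66,0,0,0,0,0,0.36,0.79,0,0,0,0,0,0.29,0.91,0,0,0,0,0,0.29,0.91,0,0,0,0])

```text
time: 19.25
tool_pos: [588.3, 190.6, 141.9]
tcp_rot: [-3.135, 0.007, 1.097]
contact_force: [-15.7, -6.4, 14.2]
grip_width: 23.2
finger_force: 30.0
```

```bash
python3 circ.py 538 172 -20 3
```

```text
angle now 20.237828769190667 radius 53.632601737308704 F [-15.7  -6.4  14.2] 30.004326745402068 23.196228565128976 19.25
-0.04 0.05 | -0.09 0.09 | -0.14 0.13 |
```

>>> step_arm(targets=[0,-0.06,0.04,0,0,0,0,0,-0.1,0.09,0,0,0,0,0,-0.15,0.13,0,0,0,0,0,-0.15,0.13,0,0,0,0])

```text
time: 19.75
tool_pos: [583.3, 172.6, 140.9]
tcp_rot: [-3.117, 0.02, 1.103]
contact_force: [-33.9, -23.5, 22.1]
grip_width: 11.8
finger_force: 18.5
```

```bash
python3 - <<'E'
from scipy.optimize import least_squares
import numpy as np
from h import *
P=np.array([[526.7,118.1],[494.8,208.8],[588.3,190.6],bot.get_obs()['tool_pos'][:2]])
print(P[3],least_squares(lambda q:np.hypot(*(P-q).T)-55,[538,171]).x)
E
python3 circ.py 537 172 -360 20
```

```text
[583.30212413 172.64412033] [532.99931758 172.24986223]
angle now 0.7970043887197504 radius 46.30660417095268 F [-33.9 -23.5  22.1] 18.493840158298553 11.814433438569905 19.75
-0.12 0.13 | -0.29 0.13 | -0.46 0.08 | -0.6 -0.02 | -0.7 -0.16 | -0.76 -0.32 | -0.76 -0.49 | -0.71 -0.65 | -0.61 -0.8 | -0.47 -0.9 | -0.31 -0.95 | -0.13 -0.95 | 0.03 -0.9 | 0.17 -0.8 | 0.27 -0.67 | 0.33 -0.5 | 0.33 -0.33 | 0.28 -0.17 | 0.18 -0.03 | 0.04 0.08 |
```

The grip squeezed off the handle at the stop (opening 11.8). I'll open, rise and look.

>>> step_arm(targets=[0.3,0,0,0,0,0,0,0.7,0,0,0,0,0,0,0.7,0,0,0,0,0,0,0.7,0,0,0,0,0,0,0.7,0,0,0,0,0,0,0.7,0,0,0,0,0,0,0.7,0,0,-0.3,0,0,0,0.7,0,0,-0.7,0,0,0,0.7,0,0,-0.8,0,0,0])

```text
time: 20.88
tool_pos: [598.0, 173.6, 224.6]
tcp_rot: [3.137, -0.004, 1.098]
contact_force: [-0.6, 0.3, -0.6]
grip_width: 64.2
finger_force: 0.0
```

```bash
python3 - <<'E'
from h import *
from scipy.optimize import least_squares
print(bot.get_obs()['tool_pos'])
im,d=cap('side'); im2,d2=cap('top'); W=world('side',d); Z=W[...,2]
m=np.zeros(d.shape,bool); m[110:180,190:265]=1
P=W[m&(Z>98)&(Z<109)][:,:2]; f=least_squares(lambda q:np.hypot(*(P-q).T)-55,[538,171],loss='soft_l1',f_scale=4); print('hub',f.x,len(P))
k=m&(Z>115)&(Z<158)&(im.max(-1)<70)&(np.hypot(W[...,0]-538,W[...,1]-171)<72); h=W[k]; print(len(h),h.mean(0),h.min(0),h.max(0)); print(cv2.minAreaRect(h[:,:2].astype(np.float32)))
c=np.zeros((600,800,3),np.uint8); c[:,:400]=cv2.resize(im[100:200,180:247],(400,600)); c[:480,400:]=cv2.resize(im2[150:240,150:225],(400,480))
cv2.imwrite('pics/c6.png',c)
E
```

```text
[598.03470952 173.6185718  224.59246495]
hub [536.77473286 169.86909954] 353
63 [581.54857771 195.134535   139.60261719] [570.4444376  187.11841636 116.68604658] [596.11405429 205.31813138 155.64630612]
((583.8153076171875, 198.8919677734375), (21.690587997436523, 19.998281478881836), 59.212249755859375)
```

View pics/c6.png

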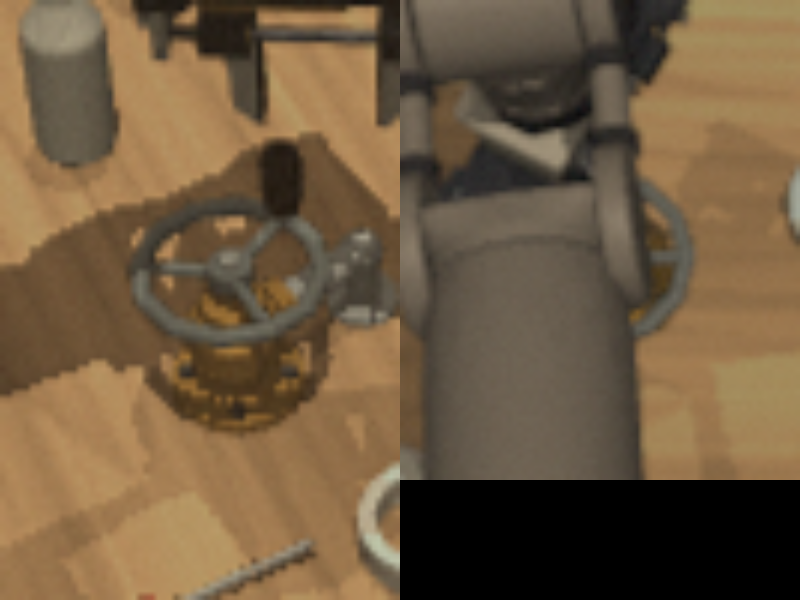

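The handle now stands at crop (280,178), about (585,200), bearing 32°, so it was squeezed about 14° back off the stop. I'll regrip with the closing axis tangential (yaw 0.314) so the pads push it straight onto the stop.

```bash
python3 -c "
from h import *
need([585,200,200],.314)"
```

```text
shift [ 0.181 -0.23   0.226] turn [ 0.001 -0.003  0.998]
```

>>> step_arm(targets=[0.7,0.05,-0.06,0,0,0,0.22,0.7,0.1,-0.12,0,0,0,0.44,0.7,0.15,-0.2,0,0,0,0.66,0.7,0.18,-0.23,0.1,0,0,0.88,0.7,0.18,-0.23,0.23,0,0,1,0.7,0.18,-0.23,0.23,0,0,1])

```text
time: 21.72
tool_pos: [583.2, 199.5, 196.0]
tcp_rot: [-3.141, 0.005, 0.313]
contact_force: [-0.2, 0.3, 0.1]
grip_width: 64.2
finger_force: 0.0
```

```bash
python3 -c "
from h import *
need([585,200,142],.314)"
```

```text
shift [0.021 0.001 0.54 ] turn [-0.001  0.006 -0.001]
```

>>> step_arm(targets=[0.7,0.02,0,0.3,0,0,0,0.7,0.02,0,0.54,0,0,0,0.7,0.02,0,0.54,0,0,0,0,0.02,0,0.54,0,0,0,0,0.02,0,0.54,0,0,0,0,0.02,0,0.54,0,0,0,0,0.02,0,0.54,0,0,0,0,0.02,0,0.54,0,0,0,0,0.02,0,0.54,0,0,0,0,0.02,0,0.54,0,0,0])

```text
time: 22.98
tool_pos: [586.7, 200.8, 145.3]
tcp_rot: [-3.141, -0.001, 0.312]
contact_force: [0.3, 5.0, 3.8]
grip_width: 23.2
finger_force: 30.0
```

```bash
python3 circ.py 538 171 -15 5
```

```text
angle now 31.493640528544518 radius 57.05437965104222 F [0.3 5.  3.8] 30.00160851360903 23.159216142246567 22.975
-0.01 0.03 | -0.01 0.06 | -0.01 0.09 | -0.0 0.12 | -0.0 0.15 |
```

>>> step_arm(targets=[0,0,0.04,0.02,0,0,0,0,0,0.08,0.02,0,0,0,0,0,0.12,0.02,0,0,0,0,0,0.15,0.02,0,0,0,0,0,0.15,0.02,0,0,0])

```text
time: 23.6
tool_pos: [590.6, 191.6, 145.1]
tcp_rot: [-3.133, -0.005, 0.313]
contact_force: [-5.4, 22.5, 13.2]
grip_width: 23.3
finger_force: 30.0
```

```bash
python3 circ.py 538 171 -6 2
```

```text
angle now 21.350451249609588 radius 56.474538166962134 F [-5.4 22.5 13.2] 30.01077672946849 23.32817642408768 23.6
-0.01 0.03 | -0.01 0.06 |
```

>>> step_arm(targets=[0,0,0.03,0,0,0,0,0,0,0.03,0,0,0,0,0,0,0.03,0,0,0,0])

```text
time: 23.98
tool_pos: [590.7, 191.3, 145.1]
tcp_rot: [-3.13, -0.005, 0.314]
contact_force: [-8.8, 33.0, 13.8]
grip_width: 23.1
finger_force: 30.0
```

```bash
python3 circ.py 537.5 172 120 8; python3 -c "
from h import *
print(bot.camera_info('side')['fx'])
im,d=cap('side'); W=world('side',d); Z=W[...,2]
m=np.zeros(d.shape,bool); m[110:180,190:265]=1
P=W[m&(Z>98)&(Z<109)][:,:2]
from scipy.optimize import least_squares
print(least_squares(lambda q:np.hypot(*(P-q).T)-55,[538,171],loss='soft_l1',f_scale=4).x)"
```

```text
angle now 19.941305265945307 radius 56.57185767188713 F [-8.8 33.  13.8] 30.016145533809322 23.14803100173135 23.975
-0.04 -0.14 | -0.1 -0.27 | -0.19 -0.38 | -0.31 -0.47 | -0.44 -0.52 | -0.58 -0.53 | -0.73 -0.51 | -0.86 -0.45 | 
412.01367142858174
[536.65377933 169.74328672]
```

The wheel is at the hard stop: force rose from 22 to 33 N with no motion. The zero reference is TCP (590.7,191.3). Next I back off two turns in thirds.

```bash
python3 - <<'E'
from h import *
hub=np.array([538.5,171.5]); y=.314; ex=np.array([np.cos(y),np.sin(y)]); ey=np.array([np.sin(y),-np.cos(y)])
c=lambda a:hub+55*np.array([np.cos(np.radians(a)),np.sin(np.radians(a))])
for name,a0,o in(('A1',20.8,np.array([590.7,183.])),('A',20.8,c(20.8)),('B',140.8,c(140.8)),('C',260.8,c(260.8))):
    print(name,o.round(1)); print(' | '.join(f'{(c(a0+15*k)-o)@ex/100:.2f} {(c(a0+15*k)-o)@ey/100:.2f}' for k in range(1,9)))
E
```

```text
A1 [590.7 183. ]
-0.01 -0.22 | -0.07 -0.35 | -0.16 -0.46 | -0.28 -0.54 | -0.42 -0.59 | -0.56 -0.60 | -0.70 -0.58 | -0.83 -0.51
A [589.9 191. ]
-0.03 -0.14 | -0.09 -0.27 | -0.18 -0.38 | -0.30 -0.46 | -0.43 -0.51 | -0.58 -0.52 | -0.72 -0.50 | -0.85 -0.44
B [495.9 206.3]
-0.11 0.09 | -0.19 0.21 | -0.24 0.35 | -0.25 0.49 | -0.23 0.63 | -0.16 0.76 | -0.07 0.87 | 0.05 0.95
C [529.7 117.2]
0.14 0.05 | 0.28 0.06 | 0.42 0.03 | 0.55 -0.03 | 0.66 -0.12 | 0.74 -0.24 | 0.79 -0.37 | 0.80 -0.52
```

>>> step_arm(targets=[0,0,-0.1,-0.02,0,0,0,0,-0.01,-0.22,-0.02,0,0,0,0,-0.07,-0.35,-0.02,0,0,0,0,-0.16,-0.46,-0.02,0,0,0,0,-0.28,-0.54,-0.02,0,0,0,0,-0.42,-0.59,-0.02,0,0,0,0,-0.56,-0.6,-0.02,0,0,0,0,-0.7,-0.58,-0.02,0,0,0,0,-0.83,-0.51,-0.02,0,0,0])

```text
time: 25.15
tool_pos: [495.7, 208.5, 145.2]
tcp_rot: [-3.137, 0.0, 0.312]
contact_force: [-5.3, 12.0, 7.2]
grip_width: 23.2
finger_force: 30.0
```

>>> step_arm(targets=[0,-0.11,0.09,0,0,0,0,0,-0.19,0.21,0,0,0,0,0,-0.24,0.35,0,0,0,0,0,-0.25,0.49,0,0,0,0,0,-0.23,0.63,0,0,0,0,0,-0.16,0.76,0,0,0,0,0,-0.07,0.87,0,0,0,0,0,0.05,0.95,0,0,0,0,0,0.05,0.95,0,0,0,0])

```text
time: 26.28
tool_pos: [532.9, 119.3, 145.2]
tcp_rot: [-3.139, -0.005, 0.311]
contact_force: [5.1, 13.7, 1.7]
grip_width: 23.5
finger_force: 30.0
```

```bash
python3 circ.py 538.5 171.5 120 1
```

```text
angle now -96.16176598659617 radius 52.487161120019145 F [ 5.1 13.7  1.7] 30.002723761099332 23.490081404672733 26.275
0.76 -0.54 |
```

>>> step_arm(targets=[0,0.15,0.03,0,0,0,0,0,0.29,0.04,0,0,0,0,0,0.43,0.01,0,0,0,0,0,0.56,-0.05,0,0,0,0,0,0.67,-0.14,0,0,0,0,0,0.75,-0.26,0,0,0,0,0,0.8,-0.39,0,0,0,0,0,0.81,-0.54,0,0,0,0])

```text
time: 27.28
tool_pos: [591.1, 191.4, 145.2]
tcp_rot: [3.138, 0.003, 0.312]
contact_force: [-6.1, -6.2, 10.3]
grip_width: 23.0
finger_force: 30.0
```

>>> step_arm(targets=[0,-0.03,-0.14,0,0,0,0,0,-0.09,-0.27,0,0,0,0,0,-0.18,-0.38,0,0,0,0,0,-0.3,-0.46,0,0,0,0,0,-0.43,-0.51,0,0,0,0,0,-0.58,-0.52,0,0,0,0,0,-0.72,-0.5,0,0,0,0,0,-0.85,-0.44,0,0,0,0])

```text
time: 28.28
tool_pos: [497.1, 210.5, 145.2]
tcp_rot: [-3.14, -0.002, 0.312]
contact_force: [0.5, 7.1, 3.4]
grip_width: 23.2
finger_force: 30.0
```

>>> step_arm(targets=[0,-0.11,0.09,0,0,0,0,0,-0.19,0.21,0,0,0,0,0,-0.24,0.35,0,0,0,0,0,-0.25,0.49,0,0,0,0,0,-0.23,0.63,0,0,0,0,0,-0.16,0.76,0,0,0,0,0,-0.07,0.87,0,0,0,0,0,0.05,0.95,0,0,0,0,0,0.05,0.95,0,0,0,0])

```text
time: 29.4
tool_pos: [532.4, 119.8, 145.2]
tcp_rot: [3.141, -0.002, 0.311]
contact_force: [1.6, 2.8, 4.6]
grip_width: 23.3
finger_force: 30.0
```

```bash
python3 circ.py 538.5 172.5 120 8
```

```text
angle now -96.57667016041138 radius 53.097417775165454 F [1.6 2.8 4.6] 30.00115726601507 23.317093467906016 29.4
0.13 0.06 | 0.27 0.06 | 0.41 0.03 | 0.54 -0.04 | 0.64 -0.13 | 0.72 -0.26 | 0.76 -0.39 | 0.77 -0.54 |
```

>>> step_arm(targets=[0,0.14,0.05,0,0,0,0,0,0.28,0.06,0,0,0,0,0,0.42,0.03,0,0,0,0,0,0.55,-0.03,0,0,0,0,0,0.66,-0.12,0,0,0,0,0,0.74,-0.24,0,0,0,0,0,0.79,-0.37,0,0,0,0,0,0.8,-0.52,0,0,0,0,0,0.8,-0.52,0,0,0,0,0,0.8,-0.52,0,0,0,0])

```text
time: 30.65
tool_pos: [590.1, 193.9, 145.2]
tcp_rot: [3.141, 0.003, 0.312]
contact_force: [-6.2, 1.2, 8.1]
grip_width: 23.5
finger_force: 30.0
```

```bash
python3 circ.py 538.5 171.5 120 1; python3 - <<'E'
from h import *
im,d=cap('side'); W=world('side',d); Z=W[...,2]
m=(im.max(-1)<60)&(Z>205)&(Z<245)&(W[...,1]<-180)&(W[...,1]>-290)&(W[...,0]>450)&(W[...,0]<650); print('bar',W[m].mean(0))
cv2.imwrite('pics/c7.png',cv2.resize(im[90:282,150:406],(800,600)))
print(bot.get_obs()['dq'])
E
```

```text
angle now 23.470159485171042 radius 56.2945829793849 F [-6.2  1.2  8.1] 30.002544433093778 23.529434162624327 30.65
-0.88 -0.39 | 
bar [ 599.00952468 -238.55833389  227.06615127]
[-0.00071596  0.0004285   0.00067859  0.00115    -0.00112669  0.00063471]
```

View pics/c7.png

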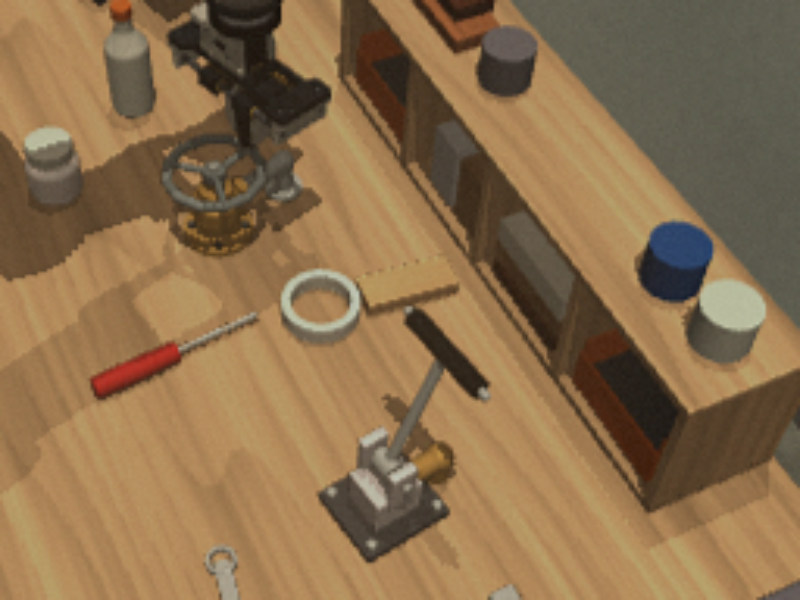

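The wheel is within about 0.05 rad of two turns (tolerance 0.25). The gripper still holds the handle, at crop (240,140), with 30 N. The lever is home, bar at crop (447,352), and the bystanders in view look undisturbed. I'll hand in the job.

```bash
python3 -c "
from plant import bot
print(bot.close_job())"
```

```text
the job is handed in; nothing more can be done
None
```

I handed the job in at about 31 s, with no verdict returned: the lever was pulled to its stop and eased home over about 4 s, and the wheel was closed to its stop and backed off two turns (within about 0.05 rad by my measurement), with the gripper still holding the handle; it slipped off once at the stop, so I regripped and closed the wheel again before backing off.

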